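Square up the front panel of an instrument chassis

TASK

Press the raised free edge of the chassis's floor plate down until the plate lies level on its pan. Then stand the steel square on the floor plate at the middle of the leaning panel, between transformer and circuit board, and press its heel right into the corner, so that its foot stays flat on the plate and its upright lies flat against the panel and brings it square. Finish while still gripping the square and pressing it firmly down and against the panel, so that I can fit the brackets, and leave everything else on the bench where it is.

Things in the scene. Friction and masses are not known exactly. Their poses are not given: they have to be found in the camera images.
- chassis: open aluminium instrument chassis on rubber feet, too heavy to slide: shallow pan 153 x 222 mm, a floor plate on its rim, an upright panel along one long side. Origin on the bench under the middle of the corner line where panel meets floor plate. x runs level from the panel across the plate (pan's far edge at x = 150 mm), y along the panel (-111 to 111 mm), z up.
- corner (a point): middle of the inside corner line: panel's inner face meets the level plate's top, 33 mm above the bench; axes as the chassis. Free for 40 mm to either side along y. Beyond, on the plate: a transformer (y 46 to 98, x 35 to 97, 38 mm tall) and a circuit board (y -97 to -47, x 31 to 105, 25 mm tall); on the panel's inside, backs of fittings up to 22 mm deep.
- floor_plate (a joint): angle (rad) of the steel floor plate, 147 x 218 x 3 mm, turning about the corner line. 0 = level, lying solidly on the pan's rim; larger = free edge raised (0.1 = about 15 mm). Starts 0.07 to 0.13. It rubs in its clips and stays where it is left; 4 to 8 N down near the free edge moves it.
- plate_edge (a point): place to press the floor plate: its top face, midway along the free edge, 132 mm from the corner line; moves with the plate, 33 mm above the bench when level. Free for 40 mm to either side along the edge.
- panel (a joint): angle (rad) of the aluminium panel (218 mm long, 75 mm tall above the plate, 3 mm thick), turning about the corner line. 0 = square to the level plate; larger = leaning in over it; below 0 = out past square (stop at -0.10). Starts about 0.10 to 0.18 (top edge 7 to 14 mm in). Its fold is springy: about 5 N outwards at the top edge brings it square; let go, it springs back in.
- square: bare steel bench square, 0.42 to 0.58 kg, standing upright on the bench like an L. Origin = heel, the L's outer corner (bottom, heel end, mid-width). x along the foot to the toe, z up the upright. Foot x 0 to 100, y -13 to 13, z 0 to 12 mm; upright x 0 to 40, y -5 to 5 mm, top at z = 130. Grip across the 10 mm, close to the top, to keep the fingers above the 75 mm tall panel.
- heel (a point): heel of the square: same point and axes as the square's origin. The upright's back is flush with the foot's heel end. In place, the heel lies on the corner line and the square's x runs along the chassis x. Pressed down hard while sliding, the foot drags on the plate and the square tips in the grip: slide it lightly, then press down. Pushed hard near its top it can tip outwards with the panel, its toe lifting.
- bracket_a: small loose aluminium angle bracket, legs 30 x 30 x 3 mm, 20 mm wide, one leg flat on the bench and the other upright; origin under the fold. One of two lying just off the plate's free edge; leave alone.
- bracket_b: the second angle bracket, same as bracket_a; leave alone.
- solder_spool: reel of solder, 62 mm diameter, 50 mm high, standing on its flange; origin centre of underside; leave alone.
- tip_cleaner: round black cup of brass wool, 76 mm diameter, about 48 mm high; origin centre of underside; leave alone.
- side_cutters: side cutters lying flat along their x axis, 135 mm long, 46 mm wide, 14 mm high; leave alone.
- proto_board: loose brown prototype board 50 x 70 x 4 mm with a terminal block (16 mm high over all); leave alone.
- screwdriver: screwdriver lying along its x axis, 170 mm long, 26 mm thick; leave alone.
- screw_tray: grey open tray of screws, 70 x 90 x 22 mm; origin centre of underside; leave alone.
Mind the look-alikes: they are no part of the job. Leave any orange look-alike of the square alone.

How it is judged:
On the way, in this order (a step that is already met when the one before it is completed fails the run):
1. the floor plate is pressed down level (value of joint floor_plate below 0.014 rad), for 0.2 s.
2. the square is pressed home in the corner, the panel square against it (value of joint floor_plate below 0.014 rad and value of joint panel between -0.026 and 0.026 rad and x of heel in the frame of corner between -0.003 and 0.003 m and y of heel in the frame of corner between -0.03 and 0.03 m and z of heel in the frame of corner between -0.003 and 0.003 m and angle between square's own z axis and vertical below 0.026 rad and angle between the x axis of square and the x axis of chassis, either way round below 0.04 rad and contact force between square and panel above 2 N and contact force between square and floor_plate above 6 N), for 0.3 s.
At the end, for the whole second after the job is handed in: Plate level (0.014 rad), panel square (0.026 rad); heel within 3 mm of the corner in depth and height, 30 mm of the panel's middle; square upright (0.026 rad), in line (0.04 rad); over 2 N on the panel, over 6 N (above its weight) on the plate, over 3 N from the fingers (all of step 2 and contact force between the fingers and square above 3 N); the arm keeps its last pose, push and grip.
It fails at once if a bystander on the bench is shifted by more than 30 mm (distance of any of bracket_a, bracket_b, solder_spool, tip_cleaner, side_cutters, proto_board, screwdriver, screw_tray from where it was at the start of the episode above 0.03 m).
It also fails if it takes over 48 s, if anything falls off the work surface, if the arm or the gripper's body presses on something with over 40 N, if the wrist force passes 120 N, or if a joint passes its speed limit or range.

ROBOT

A 6-joint arm with a two-finger parallel gripper is mounted at the origin on the work surface. World frame = base frame: x ahead of the robot, y to its left, z up, the work surface at z = 0. Lengths are in m, angles in rad, forces in N, time in s.
With the tool pointing down it reaches from about 0.375 to 0.825 m from the base axis. Payload 5.5 kg.
Tool frame: the origin (TCP) lies at the very end of the fingers, on their centre line; the grasp point (between the pads) lies 19 mm behind it (bot.pinch_z is the distance from the TCP to the grasp point, in m); z points along the fingers, y is the direction in which the jaws open and shut (so a half turn about z gives the same grasp; the last joint's range is limited). The gripper opens to 85 mm and grips with 20 to 120 N. Pads are 22 mm wide; open, the fingers measure 114 mm over their backs; the gripper's body (76 mm by 85 mm) begins 54 mm behind the grasp point. The pads swing forward as they close: fully open they stand 13 mm farther back than shut.
Start: joints at [-1.27, 0.314, -0.047, 1.21, 0, 1.571], TCP at [0.178, -0.573, 0.231] pointing down, gripper open.
Joint ranges: [-2.67, 2.67], [-0.69, 1.73], [-1.03, 1.25], [-2.08, 2.16], [-1.42, 1.45], [-3.14, 3.14]. Speed limits (rad/s): [2.39, 2.39, 3.01, 3.14, 3.14, 3.14].

INTERFACE

Orientations are given as a unit quaternion [x, y, z, w].
In Python, from workcell import bot gives the robot as it stands.
- The arm moves only by the tool jog_arm, never from a script. Its argument "commands" is text: rows parted by semicolons, each of 7 numbers parted by spaces: the opening, from 0 (shut) to 1 (fully open), then the shift along the tool's x, y, z in mm, then the turn, a rotation vector about the tool's x, y, z in rad. In form: jaw x y z rx ry rz; .... A call has 1 to 10 rows; each row shifts and turns the commanded pose from where the row before left it, along the tool's axes as they then stand; what a row does not reach is not made up. A row lasts 1/10 s, in which the tool goes at most 50 mm and 8.59 degrees, less where a joint would pass 70% of its speed; a pose out of reach is approached as far as the arm can. A call is refused whole if a number of a shift passes 50 or a number of a turn 0.15, either way. A call with a gripper value outside its range is refused whole. The fingers move at their own pace and stop on an object; "newtons" is the grip in N (left out, the last holds). Time passes only in rows, so rows that do not move let the fingers close. It gives the time, the measured TCP pose, the force and the opening at its end, in the units of the state.
- bot.get_obs(): the state, without advancing time (a new reading comes with each control period).
- bot.get_image(name): name is "scene" or "top" or "wrist"; returns a dict with "image" (384x512x3 uint8, red, green, blue), "intrinsics" (3x3 intrinsics, pixels), "rvec" (rotation vector, rad) and "tvec" (3), from world to camera coordinates, as OpenCV has them. Camera axes: x right, y down, z forward; pixel columns grow to the right and rows downward; lengths in m; the calibration is good to about 2 mm. The wrist camera is an equidistant fisheye: a pixel r from the principal point sees the ray r / f radians off the axis. A picture is of the moment at which its call begins. There is no depth.
- bot.sign_off(): hands the job in, once; it reports no verdict.
The state is a dict: "clock": time; "q": joint angles; "dq": joint speeds; "joint_torque": joint torques, N m; "position": TCP position; "tool_rot": TCP orientation; "force": force on the tool from outside, world axes, zero at the start; "moment": the same for the moment, N m; "opening": finger opening in m.
Only numpy, scipy, OpenCV 4.12 (cv2) and the standard library are available. Lean on these libraries where they do the work, as an engineer would, in place of code of your own. Each camera call takes 0.05 s, during which the arm holds its last target.

## Working session

There is one attempt and no reset: what is moved stays moved. The work goes in short steps, Python scripts to look and compute and a tool call to move; the robot and the scene stay as the last step left them, time stands still between calls to the robot, and variables do not carry over. Pictures are saved under pics/ and viewed, and the job is handed in when it is done.

Besides the shell and the picture viewer there is one more tool, called after "Request:" as name(argument=value, ...) on one line, values as JSON. jog_arm: Moves the arm, as the interface text tells. Its arguments: {"type":"object","properties":{"commands":{"type":"string"},"newtons":{"type":"number"}},"required":["commands"]}

```bash
mkdir -p pics; ls; python3 - <<'E'
from workcell import bot
import cv2
print(bot.get_obs())
for n in ["scene","top","wrist"]:
    d=bot.get_image(n); cv2.imwrite(f"pics/{n}0.png",d["image"][:,:,::-1])
    import pickle; pickle.dump(d,open(f"{n}0.pkl","wb"))
    print(n,d["intrinsics"],d["rvec"],d["tvec"])
E
```

```text
pics
{'clock': 0.0, 'q': array([-1.26999249e+00,  3.14226463e-01, -4.80952564e-02,  1.21019280e+00,
       -1.05684297e-05,  1.57078820e+00]), 'dq': array([-0.0005858 ,  0.00139452,  0.00026495,  0.00073751,  0.00050393,
        0.00071403]), 'joint_torque': array([ 1.56140930e-03, -5.39586532e+01,  3.39752269e+01,  1.93671224e-02,
        3.81741829e-04,  5.45525822e-06]), 'position': array([ 0.17759612, -0.57250137,  0.23042721]), 'tool_rot': array([ 9.88709962e-01,  1.49839492e-01, -1.33944033e-04, -8.48605210e-04]), 'force': array([-0.32573582,  0.42435003,  0.7811951 ]), 'moment': array([-0.00875832, -0.03375374,  0.02852331]), 'opening': 0.08510706574072019}
scene [[414.73685377   0.         258.85937017]
 [  0.         414.73685377 193.86292418]
 [  0.           0.           1.        ]] [ 2.06270156  0.84833186 -0.44056896] [-0.32191028 -0.21713196  1.32401229]
top [[360.20760998   0.         258.0406699 ]
 [  0.         360.20760998 192.70150704]
 [  0.           0.           1.        ]] [ 2.0910541  -2.14049926  0.21600309] [-0.09803049  0.58269898  0.7605771 ]
wrist [[297.31863964   0.         253.30801126]
 [  0.         297.31863964 189.69510804]
 [  0.           0.           1.        ]] [-2.33945683  1.72000546  0.2450909 ] [-0.5998157  -0.03668387  0.37856015]
```

View pics/scene0.png

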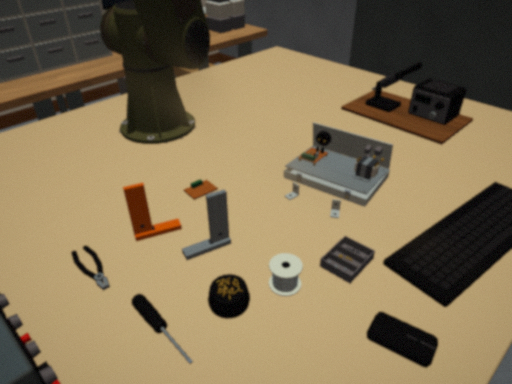

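View pics/top0.png

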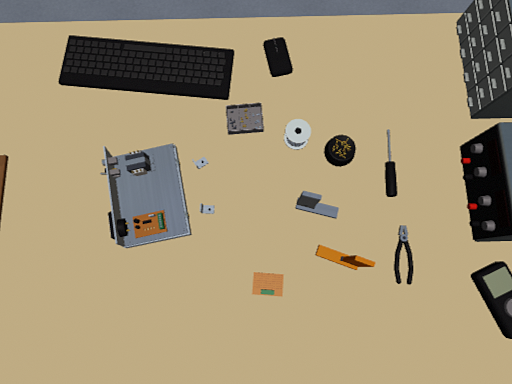

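View pics/wrist0.png

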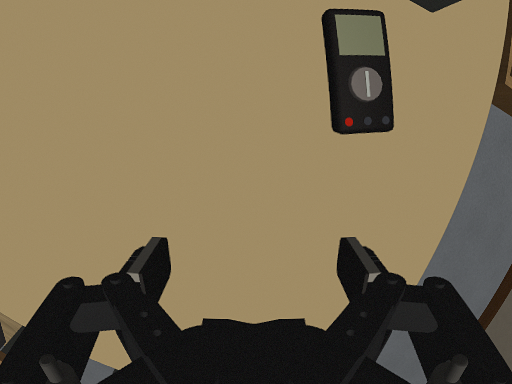

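```bash
cat > h.py <<'E'
import numpy as np,cv2,pickle
from scipy.spatial.transform import Rotation as R
def cam(d): return d["intrinsics"],cv2.Rodrigues(np.array(d["rvec"]))[0],np.array(d["tvec"])
def px2w(d,u,v,z):
    K,Rm,t=cam(d); r=Rm.T@np.linalg.solve(K,[u,v,1.]); c=-Rm.T@t
    return c+r*(z-c[2])/r[2]
def w2px(d,P):
    return cv2.projectPoints(np.atleast_2d(np.array(P,float)),np.array(d["rvec"]),np.array(d["tvec"]),d["intrinsics"],None)[0][:,0]
def crop(d,u0,v0,u1,v1,s,fn,pts=None):
    im=d["image"][v0:v1,u0:u1,::-1].copy(); im=cv2.resize(im,None,fx=s,fy=s,interpolation=cv2.INTER_CUBIC)
    for g in range((u0+9)//10*10,u1,10):
        cv2.putText(im,str(g),(int((g-u0)*s),10),0,.35,(0,0,255)); cv2.line(im,(int((g-u0+.5)*s),12),(int((g-u0+.5)*s),18),(0,0,255))
    for g in range((v0+9)//10*10,v1,10):
        cv2.putText(im,str(g),(0,int((g-v0+.5)*s)+4),0,.35,(0,0,255)); cv2.line(im,(24,int((g-v0+.5)*s)),(30,int((g-v0+.5)*s)),(0,0,255))
    if pts is not None:
        for p in pts: cv2.circle(im,(int((p[0]-u0+.5)*s),int((p[1]-v0+.5)*s)),3,(0,255,0),1)
    cv2.imwrite(fn,im)
E
python3 - <<'E'
from h import *
d=pickle.load(open("top0.pkl","rb")); s=pickle.load(open("scene0.pkl","rb"))
crop(d,90,130,220,260,5,"pics/tc.png"); crop(d,285,180,355,230,10,"pics/ts.png")
crop(s,270,110,400,220,6,"pics/sc.png"); crop(s,170,180,250,270,7,"pics/ss.png")
for n in (d,s):
    K,Rm,t=cam(n); print(-Rm.T@t)
E
```

```text
[ 0.41597979 -0.10836775  0.86188331]
[ 1.07739786 -0.62265532  0.59606649]
```

View pics/tc.png

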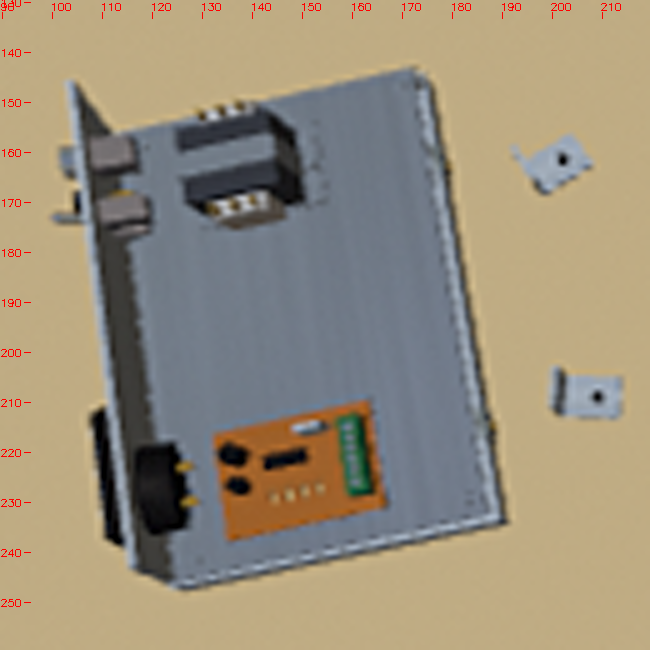

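View pics/ts.png

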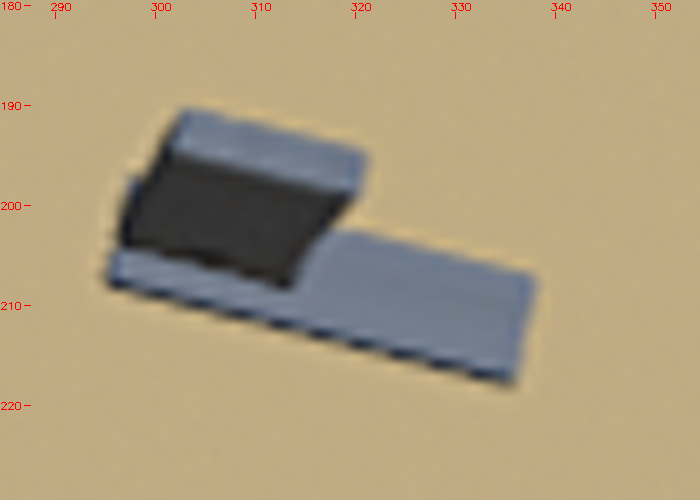

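View pics/sc.png

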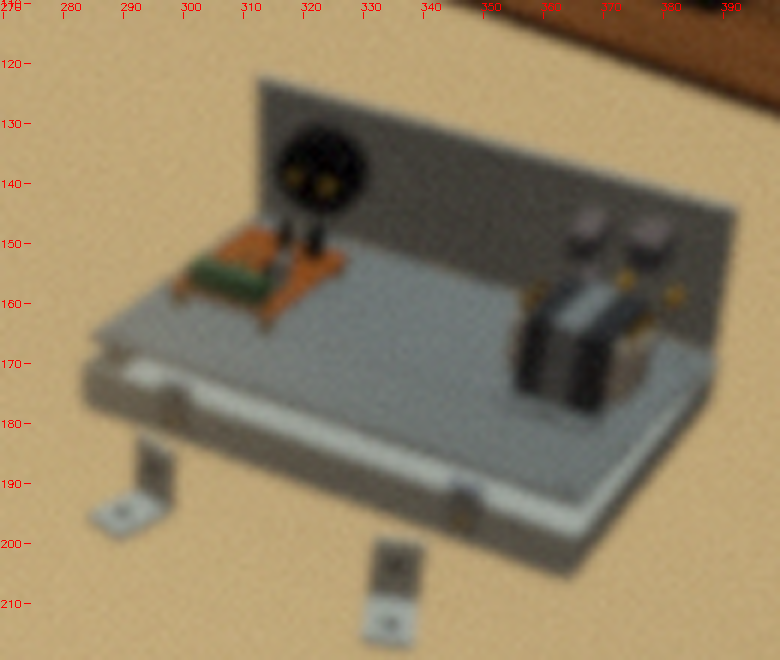

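View pics/ss.png

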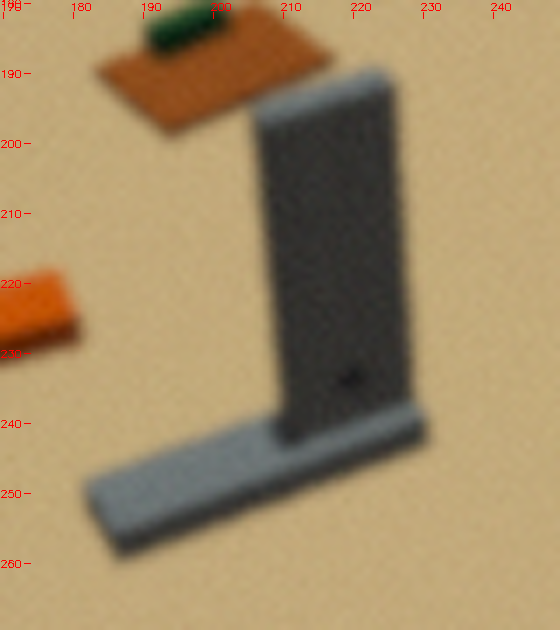

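```bash
cat > fit.py <<'E'
from h import *
from scipy.optimize import least_squares
d=pickle.load(open("top0.pkl","rb")); s=pickle.load(open("scene0.pkl","rb"))
def U(p,u0,v0,k): return np.array(p,float)/k+[u0-.5,v0-.5]
T=[((513,388),(100,-13,0)),((536,275),(100,13,12)),((517,375),(100,-13,12)),((187,108),(0,5,130)),((368,150),(40,5,130)),((355,193),(40,-5,130)),((168,152),(0,-5,130)),((110,277),(0,-13,12))]
S=[((122,560),(100,13,0)),((122,540),(100,13,12)),((88,490),(100,-13,12)),((425,443),(0,13,0)),((424,420),(0,13,12)),((393,88),(0,5,130)),((263,127),(40,5,130)),((250,108),(40,-5,130)),((380,70),(0,-5,130))]
def pose(P,x,y,a): 
    c,s_=np.cos(a),np.sin(a); P=np.array(P)/1000.
    return np.c_[x+c*P[:,0]-s_*P[:,1],y+s_*P[:,0]+c*P[:,1],P[:,2]]
def f(p):
    r=[(w2px(d,pose([b for _,b in T],*p))-[U(a,285,180,10) for a,_ in T]),(w2px(s,pose([b for _,b in S],*p))-[U(a,170,180,7) for a,_ in S])]
    return np.concatenate(r).ravel()
g=px2w(d,295,206,0); h=px2w(d,337,212,0)
r=least_squares(f,[g[0],g[1],np.arctan2(h[1]-g[1],h[0]-g[0])],loss="soft_l1"); print("square",r.x); print(f(r.x).reshape(-1,2).round(1).tolist())
CT=[((68,82),(-3,109,75),'n'),((128,565),(-3,-109,75),'n'),((138,571),(0,-109,75),'n'),((413,70),(147,109,0),'p'),((485,517),(147,-109,0),'p'),((505,522),(150,-111,30),'b'),((105,135),(0,109,33),'b')]
CS=[((260,80),(0,-109,75),'n'),((737,210),(0,109,75),'n'),((95,338),(147,-109,0),'p'),((575,503),(147,109,0),'p'),((583,533),(150,111,30),'b'),((85,365),(150,-111,30),'b'),((715,358),(0,109,33),'b')]
def cp(P,fl,pa):
    o=[]
    for _,q,k in P:
        x,y,z=q
        if k=='n': x,z=x*np.cos(pa)+z*np.sin(pa),33+z*np.cos(pa)-x*np.sin(pa)
        if k=='p': x,z=x*np.cos(fl),33+x*np.sin(fl)
        o.append((x,y,z))
    return o
def f2(p):
    return np.concatenate([w2px(d,pose(cp(CT,*p[3:]),*p[:3]))-[U(a[0],90,130,5) for a in CT],w2px(s,pose(cp(CS,*p[3:]),*p[:3]))-[U(a[0],270,110,6) for a in CS]]).ravel()
g=px2w(d,118,190,.033); h=px2w(d,185,180,.033)
r2=least_squares(f2,[g[0],g[1],np.arctan2(h[1]-g[1],h[0]-g[0]),.1,.14],loss="soft_l1",x_scale=[.1,.1,1,1,1]); print("chassis",r2.x); print(f2(r2.x).reshape(-1,2).round(1).tolist())
for n,u,v in [("brA",200,162),("brB",207,209),("proto",268,284)]: print(n,px2w(d,u,v,0.0))
if __name__=="__main__":
    c=r2.x
    print("plate_edge",pose([(132,0,33)],*c[:3]))
E
python3 fit.py
```

```text
square [ 0.56388508 -0.20290595 -1.82683767]
[[-0.5, -0.4], [0.3, -0.3], [0.2, 0.3], [-0.5, -0.0], [0.3, 0.1], [0.7, 0.4], [0.4, 0.2], [-0.3, 0.5], [-0.1, 1.4], [-0.7, -0.0], [-0.8, -0.6], [0.8, 0.8], [0.7, -0.2], [0.6, -0.6], [0.3, 0.1], [-0.0, 0.2], [0.1, -0.6]]
chassis [ 0.57490113  0.21687509 -1.38726763  0.06378531  0.16804411]
[[-0.4, -0.2], [0.3, 1.0], [-0.2, -0.5], [-0.7, -0.1], [0.1, -0.1], [-1.3, -0.0], [1.4, 0.1], [-0.7, -0.2], [0.0, 0.6], [-0.4, -0.1], [1.3, 0.6], [-0.5, 1.0], [-0.3, -0.2], [0.1, -0.4]]
brA [0.67358038 0.03057517 0.        ]
brB [0.55495855 0.01257267 0.        ]
proto [ 0.37545688 -0.12993574  0.        ]
plate_edge [[0.59899115 0.08709192 0.033     ]]
```

Request:
jog_arm(commands="0 0 0 0 0 0 -0.145; 0 0 0 0 0 0 -0.145; 0 0 0 0 0 0 -0.145; 0 0 0 0 0 0 -0.145; 0 0 0 0 0 0 -0.145; 0 0 0 0 0 0 -0.145; 0 0 0 0 0 0 -0.145; 0 0 0 0 0 0 -0.145; 0 0 0 0 0 0 -0.145; 0 0 0 0 0 0 -0.145", newtons=40)

```text
clock: 1.15
position: [0.1777, -0.5728, 0.2309]
tool_rot: [0.638, 0.77, 0.0, -0.0]
force: [-0.3, 0.2, 0.5]
opening: -0.0001
```

```bash
cat > to.py <<'E'
# usage: to.py x y z toolyyaw -> required shift in tool axes (mm), turn rotvec (tool axes)
import sys; from h import *; from workcell import bot
o=bot.get_obs(); Rt=R.from_quat(o["tool_rot"]); x,y,z,a=map(float,sys.argv[1:5])
tz=np.array([0,0,-1.]); ty=np.array([np.cos(a),np.sin(a),0]); tx=np.cross(ty,tz)
G=R.from_matrix(np.c_[tx,ty,tz])
print("t",o["clock"],"pos",o["position"].round(4),"F",o["force"].round(1),"M",o["moment"].round(2),"open",round(o["opening"],4),"q",o["q"].round(2))
print("turn first",(Rt.inv()*G).as_rotvec().round(4)," shift before turn",(Rt.inv().apply(np.array([x,y,z])-o["position"])*1000).round(1)," after turn",(G.inv().apply(np.array([x,y,z])-o["position"])*1000).round(1))
E
python3 to.py 0.599 0.087 0.08 0.184
```

```text
t 1.15 pos [ 0.1777 -0.5728  0.2309] F [-0.3  0.2  0.5] M [0.04 0.04 0.07] open -0.0001 q [-1.27  0.31 -0.05  1.21  0.    0.11]
turn first [-0.0001 -0.0007  0.002 ]  shift before turn [570.4 536.  151.3]  after turn [571.6 534.9 150.9]
```

Request:
jog_arm(commands="0 28 26 0 0 0 0; 0 28 26 0 0 0 0; 0 28 26 0 0 0 0; 0 28 26 0 0 0 0; 0 28 26 0 0 0 0; 0 28 26 0 0 0 0; 0 28 26 0 0 0 0; 0 28 26 0 0 0 0; 0 28 26 0 0 0 0; 0 28 26 0 0 0 0")

```text
clock: 2.15
position: [0.3839, -0.2496, 0.2312]
tool_rot: [0.641, 0.768, -0.0, -0.0]
force: [0.7, -0.2, 0.3]
opening: 0.0
```

Request:
jog_arm(commands="0 28 26 0 0 0 0; 0 28 26 0 0 0 0; 0 28 26 0 0 0 0; 0 28 26 0 0 0 0; 0 28 26 0 0 0 0; 0 28 26 0 0 0 0; 0 28 26 0 0 0 0; 0 28 26 0 0 0 0; 0 28 26 0 0 0 0; 0 0 0 0 0 0 0")

```text
clock: 3.15
position: [0.5704, 0.0424, 0.2306]
tool_rot: [0.639, 0.769, 0.001, -0.0]
force: [0.1, 0.9, 0.5]
opening: -0.0002
```

```bash
python3 to.py 0.599 0.087 0.06 0.184; python3 - <<'E'
from h import *; from workcell import bot
d=bot.get_image("wrist"); cv2.imwrite("pics/w1.png",d["image"][:,:,::-1])
E
```

```text
t 3.15 pos [0.5704 0.0424 0.2306] F [0.1 0.9 0.5] M [-0.01 -0.01 -0.01] open -0.0002 q [ 0.07  0.26 -0.12  1.19  0.    1.46]
turn first [ 0.0007 -0.0013  0.0003]  shift before turn [ 38.4  36.2 170.7]  after turn [ 38.6  36.3 170.6]
```

View pics/w1.png

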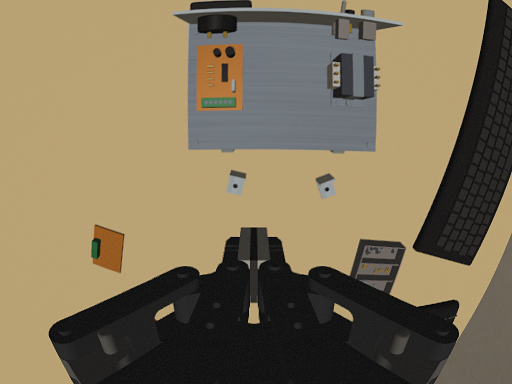

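Request:
jog_arm(commands="0 19 18 0 0 0 0; 0 19 18 0 0 0 0; 0 0 0 35 0 0 0; 0 0 0 35 0 0 0; 0 0 0 35 0 0 0; 0 0 0 35 0 0 0; 0 0 0 20 0 0 0; 0 0 0 10 0 0 0; 0 0 0 0 0 0 0")

```text
clock: 4.1
position: [0.5957, 0.0817, 0.0601]
tool_rot: [0.641, 0.768, -0.001, -0.001]
force: [-0.2, 0.4, 0.4]
opening: -0.0003
```

```bash
python3 to.py 0.599 0.087 0.033 0.184; python3 - <<'E'
from h import *; from workcell import bot
d=bot.get_image("scene"); crop(d,260,90,400,220,6,"pics/s1.png")
E
```

```text
t 4.1 pos [0.5957 0.0817 0.0601] F [-0.2  0.4  0.4] M [-0.02  0.01  0.02] open -0.0003 q [ 0.14  0.44 -0.28  0.86 -0.    1.53]
turn first [-0.0029  0.     -0.0049]  shift before turn [ 4.7  4.2 27.1]  after turn [ 4.6  4.2 27.1]
```

View pics/s1.png

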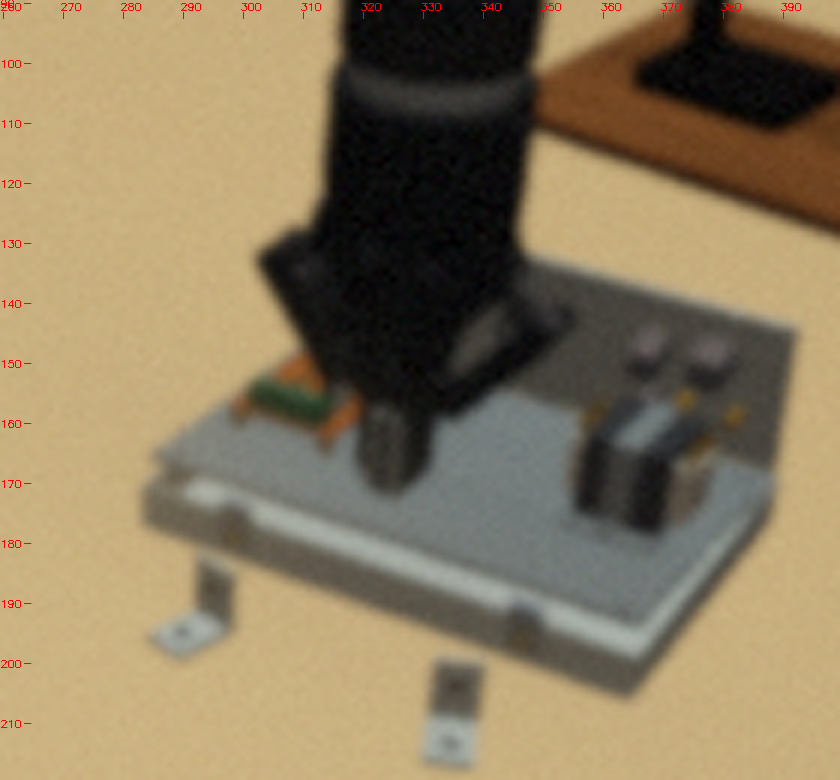

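Request:
jog_arm(commands="0 4 4 5 0 0 0; 0 0 0 5 0 0 0; 0 0 0 4 0 0 0; 0 0 0 4 0 0 0; 0 0 0 3 0 0 0; 0 0 0 2 0 0 0; 0 0 0 2 0 0 0; 0 0 0 0 0 0 0")

```text
clock: 4.95
position: [0.6006, 0.0871, 0.0363]
tool_rot: [0.641, 0.768, 0.0, 0.0]
force: [1.0, -2.0, 1.6]
opening: 0.0001
```

Request:
jog_arm(commands="0 0 0 1.5 0 0 0; 0 0 0 1.5 0 0 0; 0 0 0 1 0 0 0; 0 0 0 0 0 0 0")

```text
clock: 5.35
position: [0.6007, 0.087, 0.033]
tool_rot: [0.641, 0.768, 0.0, 0.0]
force: [-1.1, -2.6, 9.3]
opening: -0.0
```

Request:
jog_arm(commands="0 0 0 1 0 0 0; 0 0 0 1 0 0 0; 0 0 0 0 0 0 0")

```text
clock: 5.65
position: [0.6008, 0.0871, 0.0329]
tool_rot: [0.641, 0.768, 0.0, 0.001]
force: [-7.7, -2.3, 24.6]
opening: -0.0002
```

Request:
jog_arm(commands="0 0 0 0 0 0 0; 0 0 0 0 0 0 0; 0 0 0 -10 0 0 0; 0 0 0 -40 0 0 0; 0 0 0 -45 0 0 0; 0 0 0 -45 0 0 0; 0 0 0 -40 0 0 0.147; 0 0 0 0 0 0 0.147; 0.5 0 0 0 0 0 0.147; 0.5 0 0 0 0 0 0")

```text
clock: 6.65
position: [0.6001, 0.0876, 0.2101]
tool_rot: [0.793, 0.609, -0.0, -0.0]
force: [-0.9, 0.5, 0.5]
opening: 0.028
```

```bash
python3 to.py 0.5588 -0.2223 0.22 -0.256; python3 - <<'E'
from h import *; from workcell import bot
d=bot.get_image("scene"); crop(d,260,90,400,220,6,"pics/s2.png")
E
```

```text
t 6.65 pos [0.6001 0.0876 0.2101] F [-0.9  0.5  0.5] M [0.05 0.04 0.03] open 0.028 q [ 0.14  0.33 -0.07  1.17  0.    1.98]
turn first [-0.0007 -0.0005 -0.0052]  shift before turn [-310.1   40.1  -10.1]  after turn [-310.3   38.5   -9.9]
```

View pics/s2.png

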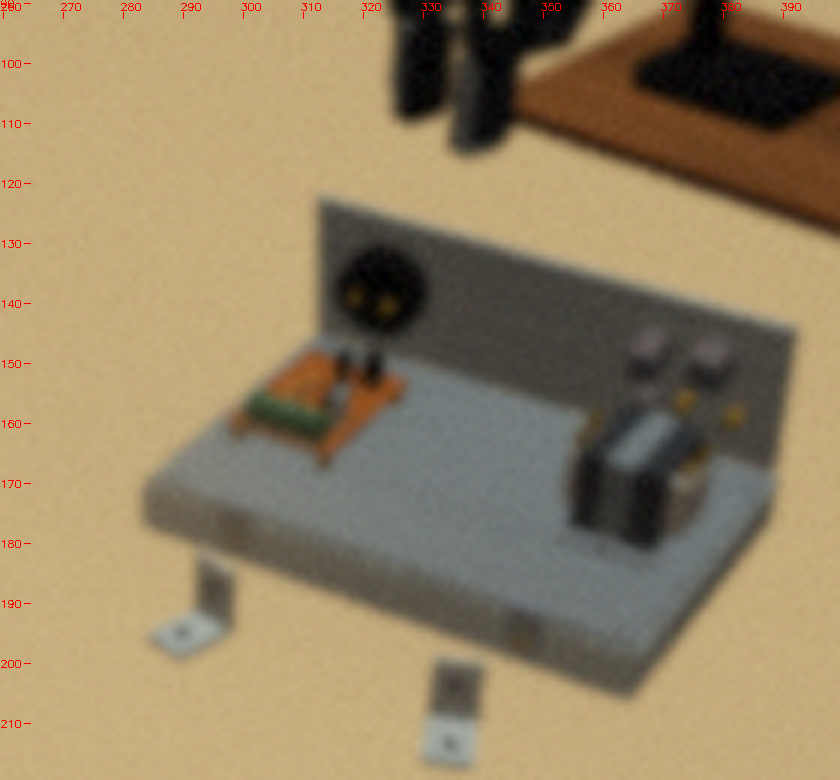

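The plate lies level: its free edge, at rows 170 to 195 of the picture, meets the pan rim and the bright gap is gone. Now to the square.

Request:
jog_arm(commands="0.5 -31 4 0 0 0 0; 0.5 -31 4 0 0 0 0; 0.5 -31 4 0 0 0 0; 0.5 -31 4 0 0 0 0; 0.5 -31 4 0 0 0 0; 0.5 -31 4 0 0 0 0; 0.5 -31 4 0 0 0 0; 0.5 -31 4 0 0 0 0; 0.5 -31 4 0 0 0 0; 0.5 -31 3 0 0 0 0")

```text
clock: 7.7
position: [0.5575, -0.2232, 0.2095]
tool_rot: [0.792, 0.611, -0.0, -0.001]
force: [-0.9, 0.3, -0.2]
opening: 0.0432
```

Request:
jog_arm(commands="0.5 0 0 0 0 0 0; 0.5 0 0 0 0 0 0")

```text
clock: 7.9
position: [0.5575, -0.2225, 0.2095]
tool_rot: [0.793, 0.609, -0.0, -0.001]
force: [-0.6, 0.6, 0.2]
opening: 0.0431
```

```bash
python3 to.py 0.5588 -0.2223 0.096 -0.256; python3 - <<'E'
from h import *; from workcell import bot
d=bot.get_image("wrist"); cv2.imwrite("pics/w2.png",d["image"][:,:,::-1]); pickle.dump(d,open("w2.pkl","wb"))
d=bot.get_image("top"); pickle.dump(d,open("top2.pkl","wb")); crop(d,90,130,220,260,6,"pics/t2.png")
E
```

```text
t 7.9 pos [ 0.5575 -0.2225  0.2095] F [-0.6  0.6  0.2] M [ 0.05 -0.01 -0.02] open 0.0431 q [-0.38  0.32 -0.08  1.17  0.    1.45]
turn first [-0.0014 -0.0008 -0.0041]  shift before turn [  0.4   1.3 113.5]  after turn [  0.5   1.2 113.5]
```

View pics/w2.png

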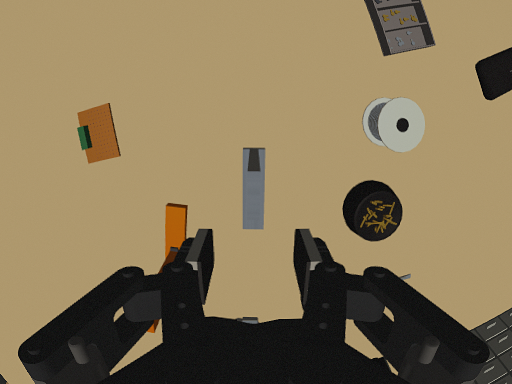

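View pics/t2.png

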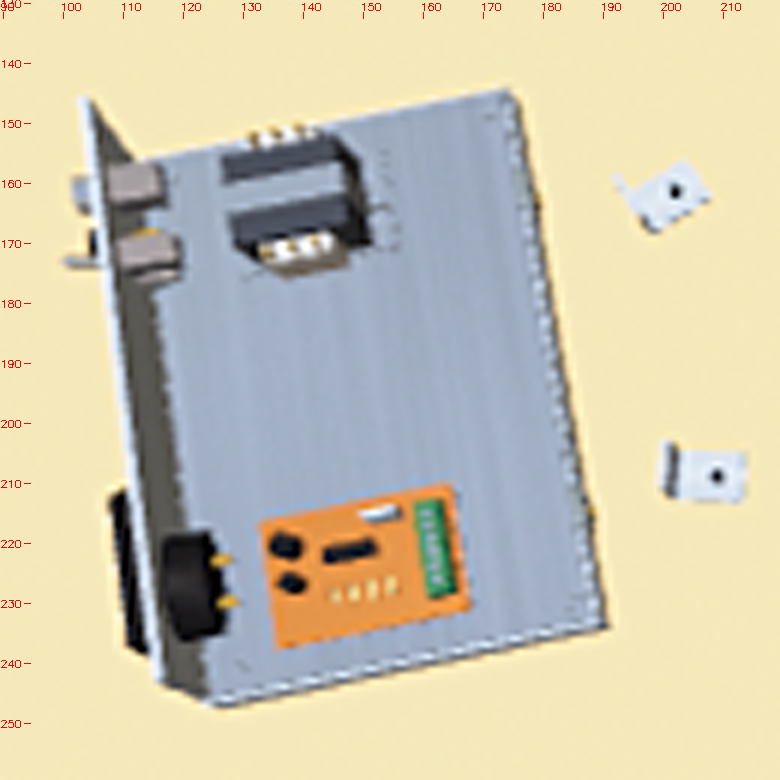

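```bash
python3 - <<'E'
from h import *
d=pickle.load(open("top0.pkl","rb")); s=pickle.load(open("scene0.pkl","rb"))
crop(d,305,235,385,280,9,"pics/to.png"); crop(s,110,170,190,250,8,"pics/so.png")
E
```

```text
(no output)
```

View pics/to.png

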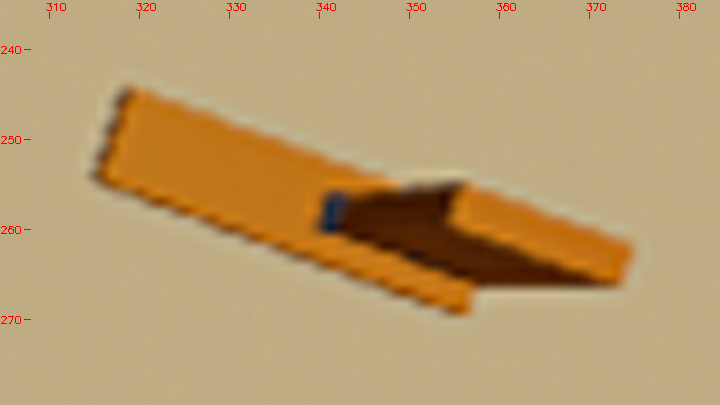

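```bash
python3 - <<'E'
from h import *
d=pickle.load(open("top0.pkl","rb"))
ty=np.array([np.cos(-.256),np.sin(-.256)]); c=np.array([.5588,-.2223]); tx=np.array([-ty[1],ty[0]])
for u,v,z in [(355,255,.13),(374,263,.13),(354,260,.13),(373,266,.13)]:
    p=px2w(d,u,v,z); print(p.round(3),"along ty",((p[:2]-c)@ty).round(3),"tx",((p[:2]-c)@tx).round(3))
E
```

```text
[ 0.434 -0.302  0.13 ] along ty -0.101 tx -0.109
[ 0.417 -0.339  0.13 ] along ty -0.107 tx -0.149
[ 0.424 -0.3    0.13 ] along ty -0.111 tx -0.109
[ 0.411 -0.337  0.13 ] along ty -0.114 tx -0.148
```

Request:
jog_arm(commands="0.5 0.5 1.2 25 0 0 0; 0.5 0 0 25 0 0 0; 0.5 0 0 25 0 0 0; 0.5 0 0 20 0 0 0; 0.5 0 0 12 0 0 0; 0.5 0 0 6 0 0 0; 0.5 0 0 0 0 0 0; 0.5 0 0 0 0 0 0")

```text
clock: 8.8
position: [0.5601, -0.2221, 0.0982]
tool_rot: [0.793, 0.609, 0.0, 0.001]
force: [0.4, 0.2, 0.6]
opening: 0.0426
```

```bash
python3 to.py 0.5588 -0.2223 0.096 -0.256; python3 - <<'E'
from h import *; from workcell import bot
d=bot.get_image("wrist"); cv2.imwrite("pics/w3.png",d["image"][:,:,::-1]); pickle.dump(d,open("w3.pkl","wb"))
E
```

```text
t 8.8 pos [ 0.5601 -0.2221  0.0982] F [0.4 0.2 0.6] M [ 0.02  0.01 -0.05] open 0.0426 q [-0.38  0.4  -0.24  0.93  0.    1.45]
turn first [ 0.0013  0.0001 -0.0044]  shift before turn [-0.5 -1.2  2.2]  after turn [-0.5 -1.2  2.2]
```

View pics/w3.png

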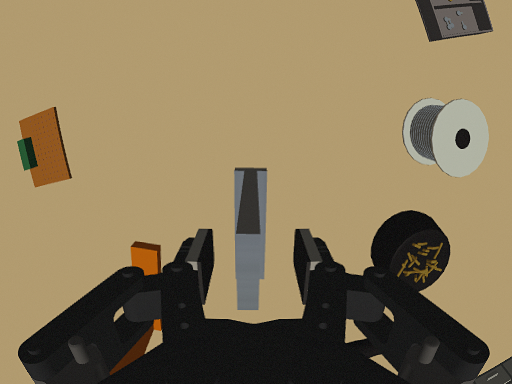

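Request:
jog_arm(commands="0.5 -0.5 -2 2 0 0 0; 0.5 0 0 0 0 0 0; 0 0 0 0 0 0 0; 0 0 0 0 0 0 0; 0 0 0 0 0 0 0; 0 0 0 0 0 0 0; 0 0 0 0 0 0 0; 0 0 0 0 0 0 0", newtons=100)

```text
clock: 9.65
position: [0.5576, -0.2222, 0.0957]
tool_rot: [0.793, 0.609, 0.0, 0.0]
force: [0.1, 0.6, 4.2]
opening: 0.0086
```

```bash
python3 to.py 0.5588 -0.2223 0.096 -0.256; python3 - <<'E'
from h import *; from workcell import bot
d=bot.get_image("scene"); crop(d,150,120,270,270,5,"pics/s3.png"); pickle.dump(d,open("s3.pkl","wb"))
E
```

```text
t 9.65 pos [ 0.5576 -0.2222  0.0957] F [0.1 0.6 4.2] M [ 0.09 -0.02  0.03] open 0.0086 q [-0.38  0.4  -0.25  0.92  0.    1.45]
turn first [ 0.0007 -0.     -0.005 ]  shift before turn [ 0.2  1.2 -0.3]  after turn [ 0.2  1.2 -0.3]
```

View pics/s3.png

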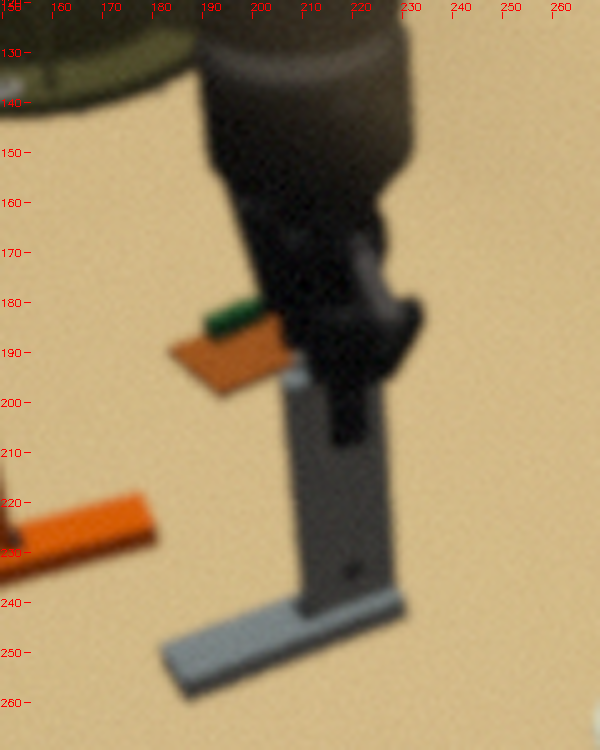

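```bash
cat > fit2.py <<'E'
from fit import *
import fit
d2=pickle.load(open("top2.pkl","rb"))
CT=[((85,97),(-3,109,75),'n'),((160,682),(-0,-109,75),'n'),((511,90),(147,109,0),'p'),((608,627),(150,-111,30),'b'),((215,708),(-3,-111,30),'b'),((130,162),(0,109,33),'b')]
CS=[((320,197),(0,-109,75),'n'),((797,330),(0,109,75),'n'),((148,485),(147,-109,0),'p'),((633,657),(147,109,0),'p'),((773,478),(0,109,33),'b'),((320,335),(0,-109,33),'b')]
def f3(p):
    return np.concatenate([w2px(d2,pose(cp(CT,0,p[3]),*p[:3]))-[U(a[0],90,130,6) for a in CT],w2px(s,pose(cp(CS,0,p[3]),*p[:3]))-[U(a[0],260,90,6) for a in CS]]).ravel()
r3=least_squares(f3,list(r2.x[:3])+[.14],loss="soft_l1"); print("chassis2",r3.x);print(f3(r3.x).reshape(-1,2).round(1).tolist())
E
python3 fit2.py|tail -2
```

```text
chassis2 [ 0.57581484  0.21312632 -1.39169783  0.11449045]
[[-0.9, -0.2], [0.3, 0.0], [-0.4, -0.1], [-0.2, -0.3], [-0.7, -0.3], [2.5, -0.3], [-0.5, 0.0], [0.1, 0.5], [-0.3, -0.9], [0.1, -0.8], [-0.1, 0.4], [-0.9, 0.5]]
```

Request:
jog_arm(commands="0 0 0 -8 0 0 0; 0 0 0 -20 0 0 0; 0 0 0 -30 0 0 0; 0 0 0 -30 0 0 0; 0 0 0 -25 0 0 0; 0 0 0 -5 0 0 0; 0 0 0 0 0 0 -0.145; 0 0 0 0 0 0 -0.145; 0 0 0 0 0 0 -0.145; 0 0 0 0 0 0 0", newtons=120)

```text
clock: 10.7
position: [0.5561, -0.2216, 0.2113]
tool_rot: [0.643, 0.766, -0.001, -0.002]
force: [-0.9, 0.0, -4.9]
opening: 0.0085
```

```bash
python3 - <<'E'
from h import *; from workcell import bot
print(bot.get_obs()["position"],bot.get_obs()["tool_rot"],bot.get_obs()["force"],bot.get_obs()["moment"])
d=bot.get_image("scene"); crop(d,150,60,270,230,4.5,"pics/s4.png"); pickle.dump(d,open("s4.pkl","wb"))
d=bot.get_image("wrist"); cv2.imwrite("pics/w4.png",d["image"][:,:,::-1])
E
```

```text
[ 0.55606513 -0.2216443   0.21128348] [ 6.42862552e-01  7.65979566e-01 -5.62787637e-04 -1.65153656e-03] [-0.93688994  0.03771916 -4.89699446] [ 0.04636052  0.06580199 -0.03201585]
```

View pics/s4.png

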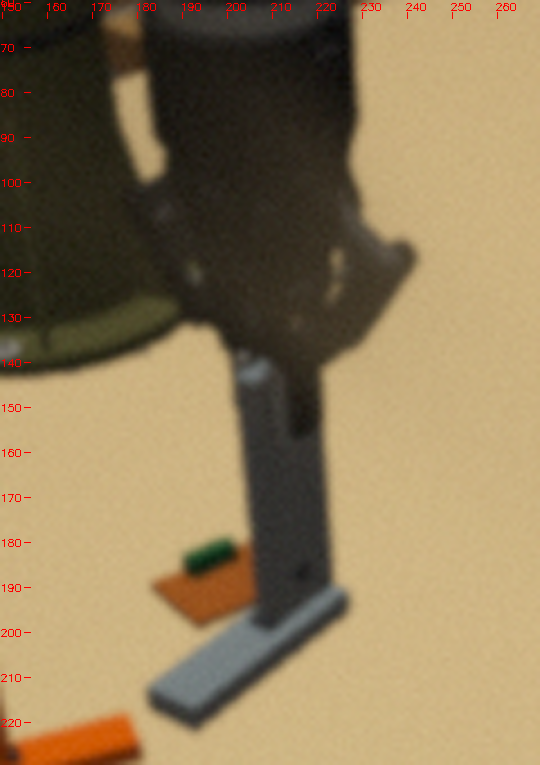

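View pics/w4.png

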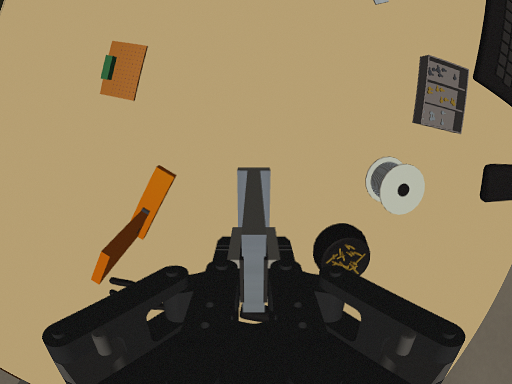

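```bash
python3 to.py 0.5844 0.1655 0.2113 0.182
```

```text
t 10.8 pos [ 0.5564 -0.2218  0.2118] F [-0.2  0.5 -4.5] M [ 0.09 -0.04 -0.01] open 0.0086 q [-0.38  0.32 -0.08  1.17 -0.    1.02]
turn first [-0.0022 -0.0013 -0.0114]  shift before turn [376.9  93.3   0.8]  after turn [375.8  97.6   0.5]
```

Request:
jog_arm(commands="0 10 2 0 0 0 -0.011; 0 20 5 0 0 0 0; 0 30 8 0 0 0 0; 0 35 9 0 0 0 0; 0 35 9 0 0 0 0; 0 35 9 0 0 0 0; 0 35 9 0 0 0 0; 0 35 9 0 0 0 0; 0 35 9 0 0 0 0; 0 35 9 0 0 0 0")

```text
clock: 11.8
position: [0.5774, 0.0942, 0.2132]
tool_rot: [0.639, 0.769, 0.0, -0.0]
force: [0.1, -0.3, -5.8]
opening: 0.0084
```

Request:
jog_arm(commands="0 30 8 0 0 0 0; 0 20 6 0 0 0 0; 0 12 3 0 0 0 0; 0 8 2 0 0 0 0; 0 0 0 0 0 0 0; 0 0 0 0 0 0 0")

```text
clock: 12.4
position: [0.5836, 0.1636, 0.2132]
tool_rot: [0.639, 0.769, -0.0, 0.0]
force: [-0.2, -0.2, -5.6]
opening: 0.0086
```

```bash
python3 to.py 0.5844 0.1655 0.1487 0.182;  python3 - <<'E'
from h import *; from workcell import bot
d=bot.get_image("scene"); crop(d,260,60,400,210,5,"pics/s5.png"); pickle.dump(d,open("s5.pkl","wb"))
d=bot.get_image("wrist"); cv2.imwrite("pics/w5.png",d["image"][:,:,::-1])
d=bot.get_image("top"); crop(d,90,130,220,260,5,"pics/t5.png"); pickle.dump(d,open("t5.pkl","wb"))
E
```

```text
t 12.4 pos [0.5836 0.1636 0.2132] F [-0.2 -0.2 -5.6] M [ 0.04  0.01 -0.02] open 0.0086 q [ 0.27  0.33 -0.06  1.18 -0.    1.66]
turn first [-0.0004  0.0007  0.0022]  shift before turn [ 1.8  1.1 64.5]  after turn [ 1.8  1.1 64.5]
```

View pics/s5.png

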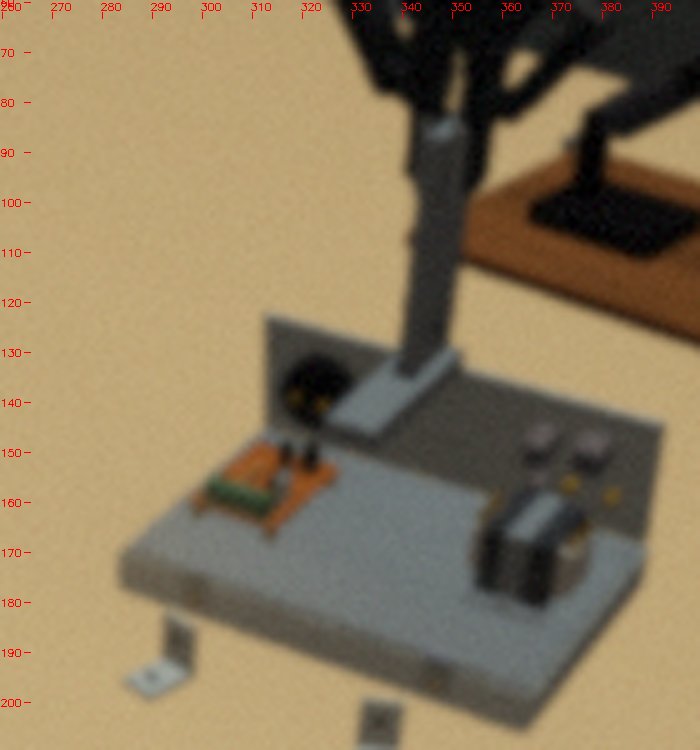

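View pics/w5.png

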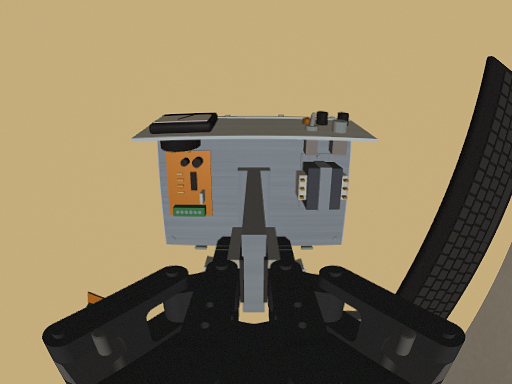

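View pics/t5.png

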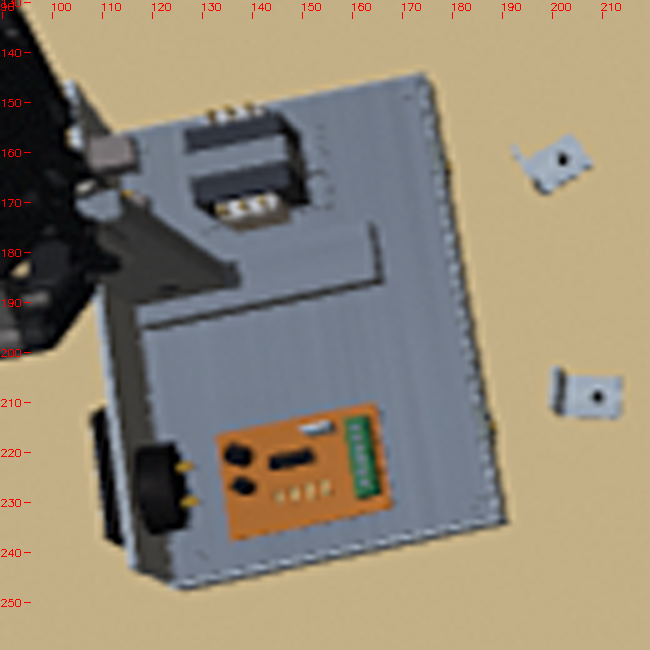

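Request:
jog_arm(commands="0 0 0 10 0 0 0; 0 0 0 20 0 0 0; 0 0 0 20 0 0 0; 0 0 0 15 0 0 0; 0 0 0 10 0 0 0; 0 0 0 5 0 0 0; 0 0 0 0 0 0 0; 0 0 0 0 0 0 0")

```text
clock: 13.35
position: [0.5843, 0.1644, 0.1339]
tool_rot: [0.639, 0.769, 0.0, 0.0]
force: [0.3, -0.2, -4.7]
opening: 0.0086
```

Request:
jog_arm(commands="0 0 0 1 0 0 0; 0 0 0 1 0 0 0; 0 0 0 1 0 0 0; 0 0 0 0 0 0 0; 0 0 0 0 0 0 0")

```text
clock: 13.85
position: [0.5837, 0.1644, 0.1303]
tool_rot: [0.639, 0.769, -0.0, -0.0]
force: [-1.0, -0.5, -4.6]
opening: 0.0087
```

Request:
jog_arm(commands="0 0 0 1 0 0 0; 0 0 0 0.5 0 0 0; 0 0 0 0 0 0 0; 0 0 0 0 0 0 0")

```text
clock: 14.25
position: [0.5838, 0.1644, 0.1288]
tool_rot: [0.639, 0.769, -0.0, -0.0]
force: [-0.2, 0.1, -4.6]
opening: 0.0085
```

Request:
jog_arm(commands="0 0 0 0.5 0 0 0; 0 0 0 0 0 0 0; 0 0 0 0 0 0 0")

```text
clock: 14.55
position: [0.5838, 0.1644, 0.1287]
tool_rot: [0.639, 0.769, 0.0, 0.0]
force: [-1.4, -0.0, -0.5]
opening: 0.0085
```

Request:
jog_arm(commands="0 3 0 -0.4 0 0 0; 0 3 0 0 0 0 0; 0 3 0 0 0 0 0; 0 3 0 0 0 0 0; 0 2 0 0 0 0 0; 0 0 0 0 0 0 0; 0 0 0 0 0 0 0")

```text
clock: 15.25
position: [0.5812, 0.1787, 0.1287]
tool_rot: [0.639, 0.77, 0.0, -0.0]
force: [-0.1, 0.8, -1.9]
opening: 0.0085
```

Request:
jog_arm(commands="0 2 0 0 0 0 0; 0 2 0 0 0 0 0; 0 2 0 0 0 0 0; 0 0 0 0 0 0 0; 0 0 0 0 0 0 0")

```text
clock: 15.75
position: [0.58, 0.1843, 0.1287]
tool_rot: [0.639, 0.769, 0.0, -0.0]
force: [-0.3, 0.2, -1.8]
opening: 0.0083
```

Request:
jog_arm(commands="0 1 0 0 0 0 0; 0 1 0 0 0 0 0; 0 1 0 0 0 0 0; 0 0 0 0 0 0 0; 0 0 0 0 0 0 0")

```text
clock: 16.25
position: [0.5796, 0.1871, 0.1287]
tool_rot: [0.639, 0.769, 0.0, -0.0]
force: [1.0, -1.2, -0.9]
opening: 0.0082
```

Request:
jog_arm(commands="0 1 0 0 0 0 0; 0 1 0 0 0 0 0; 0 0 0 0 0 0 0; 0 0 0 0 0 0 0")

```text
clock: 16.65
position: [0.5792, 0.189, 0.1287]
tool_rot: [0.639, 0.769, 0.0, -0.0]
force: [0.7, -1.6, -0.8]
opening: 0.0085
```

Request:
jog_arm(commands="0 1 0 0 0 0 0; 0 1 0 0 0 0 0; 0 0 0 0 0 0 0; 0 0 0 0 0 0 0")

```text
clock: 17.05
position: [0.5788, 0.1909, 0.1287]
tool_rot: [0.639, 0.769, 0.0, 0.0]
force: [-0.1, -3.5, -0.6]
opening: 0.0084
```

```bash
python3 to.py 0.575 0.217 0.1287 0.182;  python3 - <<'E'
from h import *; from workcell import bot
d=bot.get_image("scene"); crop(d,300,90,400,200,7,"pics/s6.png"); pickle.dump(d,open("s6.pkl","wb"))
d=bot.get_image("wrist"); cv2.imwrite("pics/w6.png",d["image"][:,:,::-1])
d=bot.get_image("top"); crop(d,90,140,190,260,6,"pics/t6.png"); pickle.dump(d,open("t6.pkl","wb"))
E
```

```text
t 17.05 pos [0.5788 0.1909 0.1287] F [-0.1 -3.5 -0.6] M [-0.75 -0.17 -0.03] open 0.0084 q [ 0.32  0.39 -0.18  1.   -0.    1.7 ]
turn first [ 0.    -0.     0.003]  shift before turn [26.4  1.1  0. ]  after turn [26.4  1.   0. ]
```

View pics/s6.png

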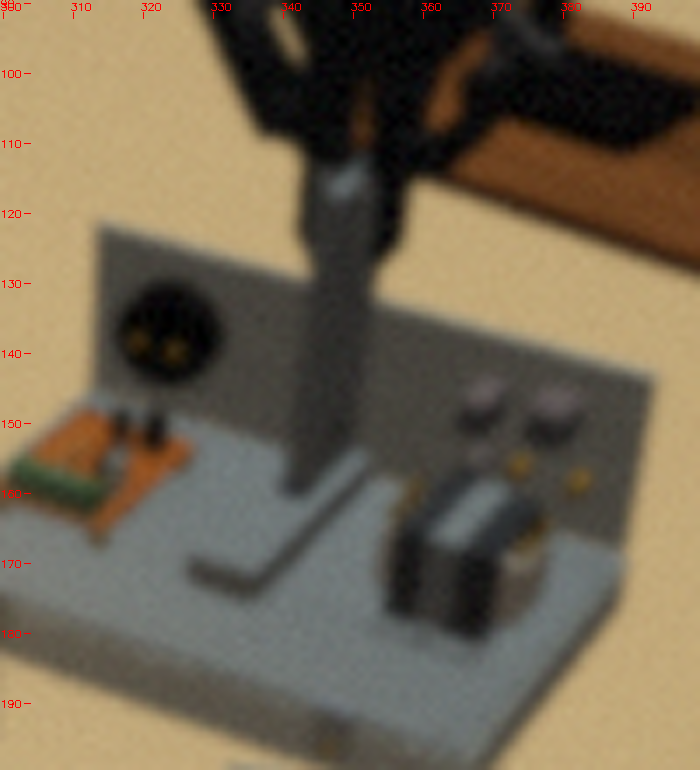

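View pics/t6.png

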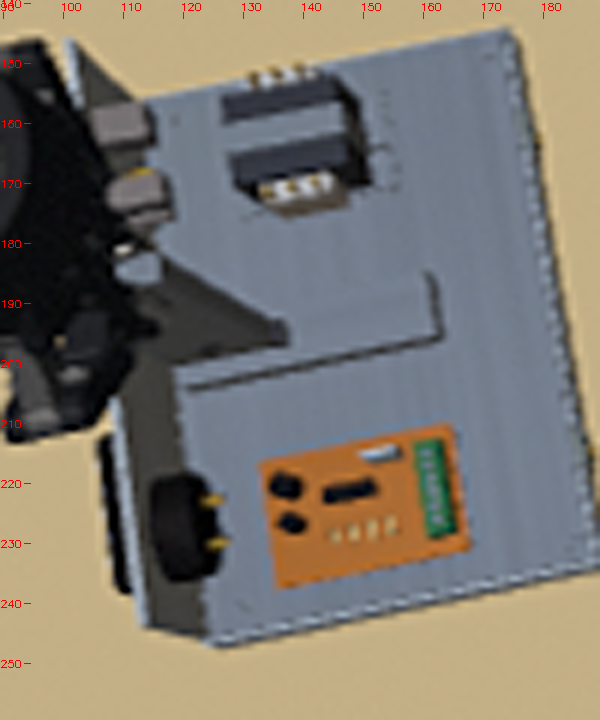

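View pics/w6.png

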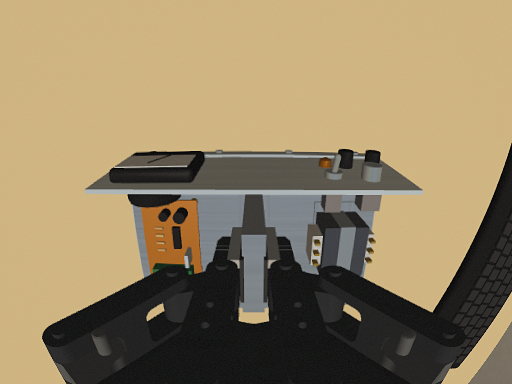

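Request:
jog_arm(commands="0 1 0 0 0 0 0; 0 1 0 0 0 0 0; 0 0 0 0 0 0 0; 0 0 0 0 0 0 0")

```text
clock: 17.6
position: [0.5785, 0.1926, 0.1288]
tool_rot: [0.639, 0.769, -0.0, 0.0]
force: [1.5, -5.2, -0.6]
opening: 0.0085
```

Request:
jog_arm(commands="0 1 0 0 0 0 0; 0 0 0 0 0 0 0; 0 0 0 0 0 0 0")

```text
clock: 17.9
position: [0.5783, 0.1936, 0.1288]
tool_rot: [0.639, 0.769, -0.0, 0.0]
force: [0.5, -4.7, -0.5]
opening: 0.0081
```

```bash
python3 to.py 0.575 0.217 0.1287 0.182
```

```text
t 17.9 pos [0.5783 0.1936 0.1288] F [ 0.5 -4.7 -0.5] M [-1.17 -0.12 -0.02] open 0.0081 q [ 0.32  0.39 -0.18  1.   -0.    1.71]
turn first [0.0001 0.0006 0.0029]  shift before turn [23.6  1.   0. ]  after turn [23.6  1.   0.1]
```

Request:
jog_arm(commands="0 1 0 0 0 0 0; 0 0 0 0 0 0 0; 0 0 0 0 0 0 0")

```text
clock: 18.2
position: [0.5781, 0.1945, 0.1288]
tool_rot: [0.639, 0.769, -0.0, 0.0]
force: [0.6, -4.6, 0.1]
opening: 0.0085
```

```bash
python3 to.py 0.575 0.217 0.1287 0.182
```

```text
t 18.2 pos [0.5781 0.1945 0.1288] F [ 0.6 -4.6  0.1] M [-1.29 -0.15 -0.  ] open 0.0085 q [ 0.32  0.39 -0.18  1.   -0.    1.71]
turn first [0.0001 0.0008 0.0029]  shift before turn [22.7  1.1  0. ]  after turn [22.7  1.   0.1]
```

Request:
jog_arm(commands="0 1 0 0 0 0 0; 0 0 0 0 0 0 0; 0 0 0 0 0 0 0")

```text
clock: 18.5
position: [0.578, 0.1953, 0.1288]
tool_rot: [0.639, 0.769, -0.0, 0.0]
force: [1.2, -5.5, 1.2]
opening: 0.0084
```

```bash
python3 to.py 0.575 0.217 0.1287 0.182
```

```text
t 18.5 pos [0.578  0.1953 0.1288] F [ 1.2 -5.5  1.2] M [-1.32 -0.13  0.  ] open 0.0084 q [ 0.33  0.39 -0.18  1.   -0.    1.71]
turn first [0.0001 0.001  0.0028]  shift before turn [21.8  1.   0.1]  after turn [21.9  1.   0.1]
```

Request:
jog_arm(commands="0 1 0 0 0 0 0; 0 0 0 0 0 0 0; 0 0 0 0 0 0 0")

```text
clock: 18.8
position: [0.5778, 0.1962, 0.1288]
tool_rot: [0.639, 0.769, -0.0, 0.0]
force: [1.6, -6.1, 0.3]
opening: 0.0086
```

```bash
python3 to.py 0.575 0.217 0.1287 0.182;  python3 - <<'E'
from h import *; from workcell import bot
d=bot.get_image("scene"); crop(d,300,90,400,200,7,"pics/s7.png"); pickle.dump(d,open("s7.pkl","wb"))
d=bot.get_image("wrist"); cv2.imwrite("pics/w7.png",d["image"][:,:,::-1])
d=bot.get_image("top"); crop(d,90,140,190,260,6,"pics/t7.png"); pickle.dump(d,open("t7.pkl","wb"))
E
```

```text
t 18.8 pos [0.5778 0.1962 0.1288] F [ 1.6 -6.1  0.3] M [-1.33 -0.2  -0.07] open 0.0086 q [ 0.33  0.39 -0.18  1.   -0.    1.71]
turn first [0.0001 0.0012 0.0027]  shift before turn [21.   1.1  0. ]  after turn [21.   1.   0.1]
```

View pics/s7.png

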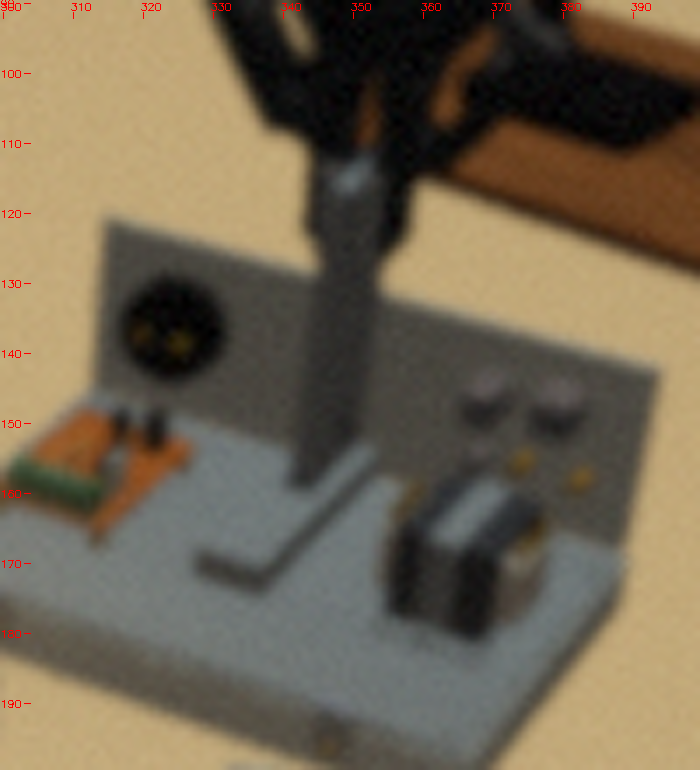

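View pics/t7.png

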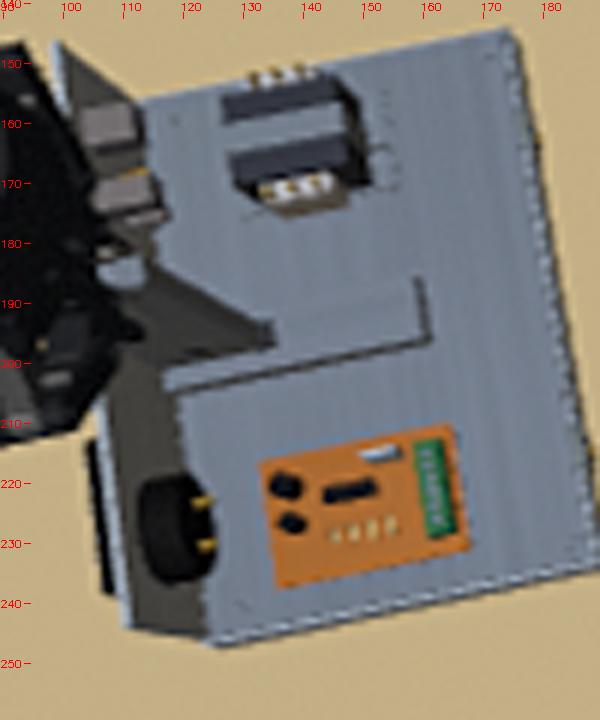

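View pics/w7.png

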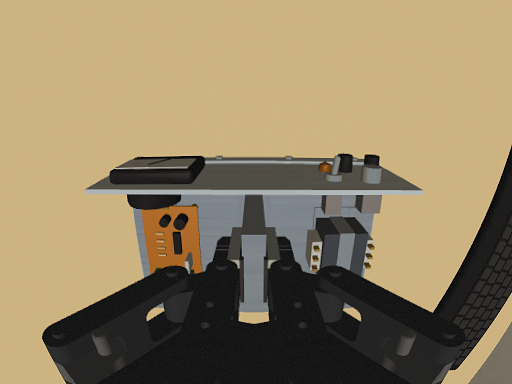

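```bash
python3 - <<'E'
from h import *
d=pickle.load(open("t7.pkl","rb")); crop(d,100,180,165,250,11,"pics/t7z.png")
d=pickle.load(open("s7.pkl","rb")); crop(d,325,110,385,180,11,"pics/s7z.png")
E
```

```text
(no output)
```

View pics/t7z.png

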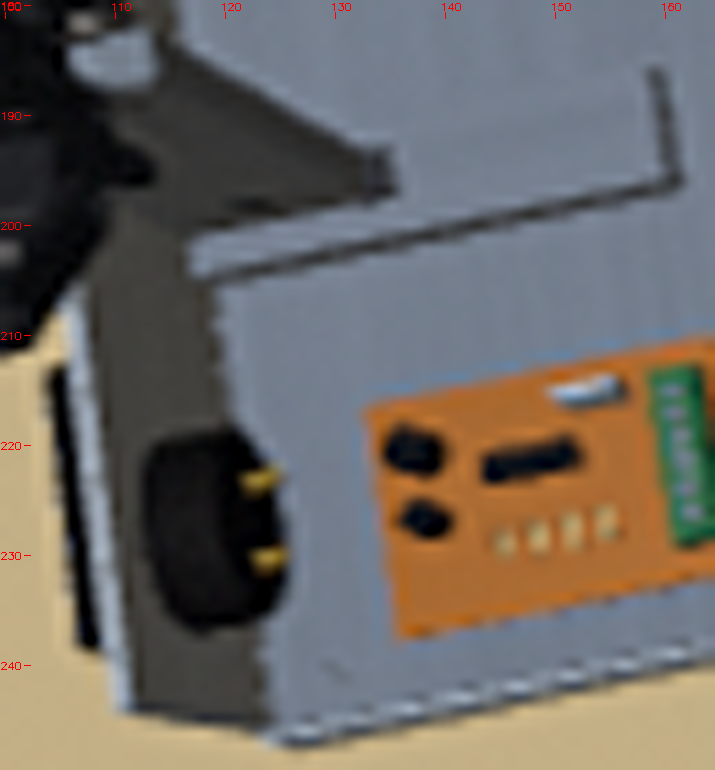

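View pics/s7z.png

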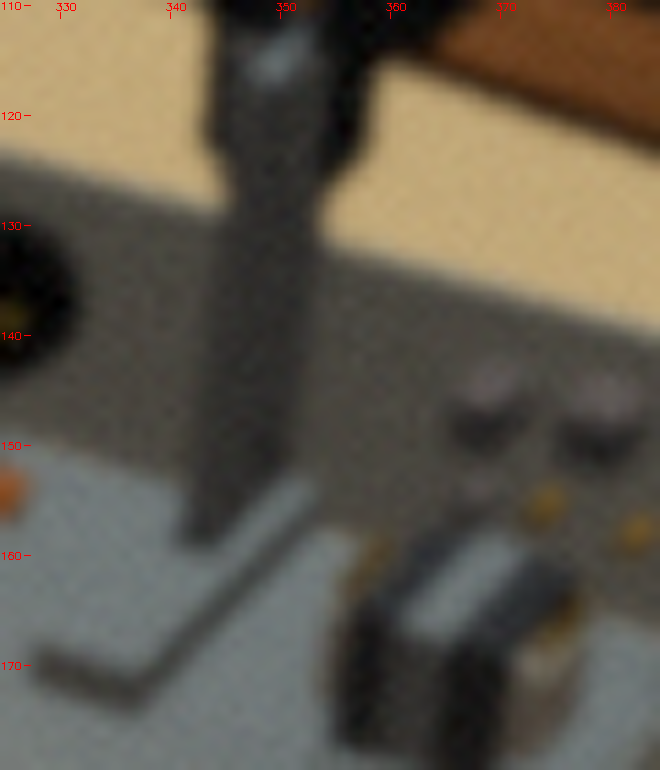

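```bash
cat > fit3.py <<'E'
from fit2 import *
d7=pickle.load(open("t7.pkl","rb")); s7=pickle.load(open("s7.pkl","rb"))
A=[((57,42),(0,109,75),'n'),((128,628),(0,-109,75),'n'),((120,626),(-3,-109,75),'n'),((511,30),(147,109,0),'p'),((140,100),(0,109,33),'b'),((208,637),(0,-109,33),'b')]
B=[((105,220),(0,-109,75),'n'),((660,372),(0,109,75),'n'),((622,547),(0,109,33),'b'),((92,391),(0,-109,33),'b'),((630,548),(0,111,33),'b')][:4]
def f4(p):
    r=[f3(list(p[:3])+[p[3]]),f2(list(p[:3])+[p[5],p[3]]),(w2px(d7,pose(cp(A,0,p[4]),*p[:3]))-[U(a[0],90,140,6) for a in A]).ravel(),(w2px(s7,pose(cp(B,0,p[4]),*p[:3]))-[U(a[0],300,90,7) for a in B]).ravel()]
    return np.concatenate(r)
r4=least_squares(f4,list(r3.x[:3])+[.14,0,.07],loss="soft_l1",f_scale=.5)
J=r4.jac; cov=np.linalg.inv(J.T@J)*.5**2
print("joint",r4.x.round(4),"sd",np.sqrt(np.diag(cov)).round(4)); print(f4(r4.x)[-20:].reshape(-1,2).round(1).tolist())
# heel px check
for u,v,z,n in [(205/11+99.5,283/11+179.5,.033,"foot bottom heel -y corner"),(212/11+99.5,287/11+179.5,.033,"hinge"),(683/11+99.5,185/11+179.5,.033,"toe bottom -y")]:
    P=px2w(d7,u,v,z); c=r4.x; dx=P[:2]-c[:2]; print(n,P.round(4),"chassis x,y",(dx@[np.cos(c[2]),np.sin(c[2])]).round(4),(dx@[-np.sin(c[2]),np.cos(c[2])]).round(4))
h=np.array([.5778,.1962])+.0203*np.array([-np.cos(-1.389),-np.sin(-1.389)]); c=r4.x;dx=h-c[:2]; print("heel by tcp",h,(dx@[np.cos(c[2]),np.sin(c[2])]).round(4),(dx@[-np.sin(c[2]),np.cos(c[2])]).round(4))
E
python3 fit3.py|tail -7
```

```text
[[-0.9, -0.2], [0.3, 0.0], [-0.4, -0.1], [-0.2, -0.3], [-0.7, -0.3], [2.5, -0.3], [-0.5, 0.0], [0.1, 0.5], [-0.3, -0.9], [0.1, -0.8], [-0.1, 0.4], [-0.9, 0.5]]
joint [ 0.5755  0.2151 -1.3917  0.1445 -0.0094  0.0735] sd [0.0003 0.0005 0.0024 0.01   0.0107 0.01  ]
[[-0.0, -0.3], [0.1, 0.1], [0.0, 0.7], [-1.3, 0.1], [-0.0, 0.2], [0.3, 0.5], [-0.1, -0.3], [0.4, 0.3], [0.2, 1.6], [-0.3, 0.2]]
foot bottom heel -y corner [0.5634 0.2153 0.033 ] chassis x,y -0.0023 -0.0119
hinge [0.5625 0.2137 0.033 ] chassis x,y -0.0009 -0.013
toe bottom -y [0.5822 0.1145 0.033 ] chassis x,y 0.1002 -0.0113
heel by tcp [0.57412983 0.21616547] -0.0013 -0.0012
```

```bash
python3 - <<'E'
import cv2,numpy as np
ims=[cv2.imread(f"pics/w{i}.png")[180:330,215:295] for i in (5,6,7)]
cv2.imwrite("pics/wc.png",np.hstack([cv2.resize(i,None,fx=3.2,fy=3.2,interpolation=cv2.INTER_CUBIC) for i in ims]))
a,b,c=[cv2.cvtColor(i,cv2.COLOR_BGR2GRAY).astype(np.float32) for i in ims]
for n,(r0,r1,c0,c1) in dict(topface=(50,135,24,56),fing=(45,70,10,26)).items():
    for m,x in (("5-6",b),("5-7",c)): print(n,m,cv2.phaseCorrelate(a[r0:r1,c0:c1].copy(),x[r0:r1,c0:c1].copy(),cv2.createHanningWindow((c1-c0,r1-r0),cv2.CV_32F)))
E
```

```text
topface 5-6 ((0.0588737844441134, 0.058572120115826465), 0.9221316172016991)
topface 5-7 ((-0.04059089155551732, -0.002670848516551416), 0.931356613503562)
fing 5-6 ((-0.17694067543223646, 0.6735613792631661), 1.0140374934673309)
fing 5-7 ((-0.0771270981190817, 0.6537941065149937), 0.9910902389883995)
```

View pics/wc.png

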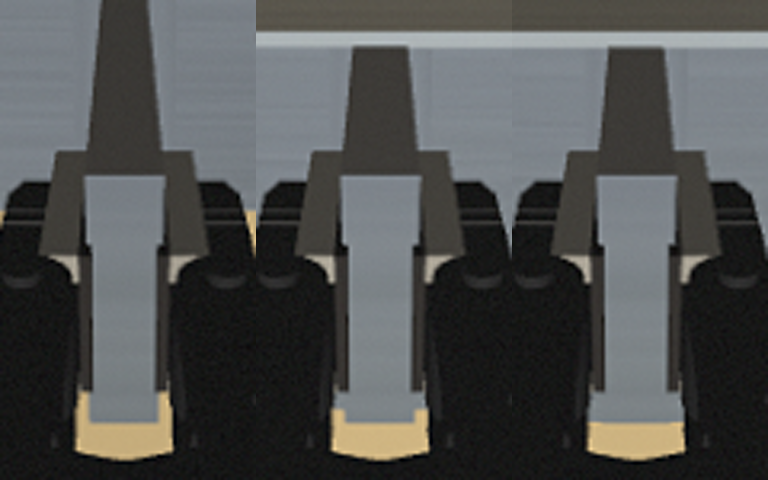

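Request:
jog_arm(commands="0 0.8 0 0 0 0 0; 0 0 0 0 0 0 0; 0 0 0 0 0 0 0")

```text
clock: 19.25
position: [0.5777, 0.1969, 0.1288]
tool_rot: [0.639, 0.769, -0.0, 0.001]
force: [0.3, -5.6, -0.7]
opening: 0.0083
```

```bash
python3 to.py 0.575 0.217 0.1287 0.182
```

```text
t 19.25 pos [0.5777 0.1969 0.1288] F [ 0.3 -5.6 -0.7] M [-1.38 -0.23  0.03] open 0.0083 q [ 0.33  0.39 -0.18  1.   -0.    1.72]
turn first [0.0002 0.0013 0.0026]  shift before turn [20.2  1.   0.1]  after turn [20.3  1.   0.1]
```

Request:
jog_arm(commands="0 0.8 0 0 0 0 0; 0 0 0 0 0 0 0; 0 0 0 0 0 0 0")

```text
clock: 19.55
position: [0.5776, 0.1973, 0.1288]
tool_rot: [0.639, 0.769, -0.001, 0.001]
force: [0.9, -7.4, 0.6]
opening: 0.0081
```

```bash
python3 to.py 0.575 0.217 0.1287 0.182;  python3 - <<'E'
from h import *; from workcell import bot
d=bot.get_image("wrist"); cv2.imwrite("pics/w8.png",d["image"][:,:,::-1])
a,c=[cv2.cvtColor(cv2.imread(f"pics/w{i}.png"),cv2.COLOR_BGR2GRAY).astype(np.float32)[230:315,239:271].copy() for i in (5,8)]
print(cv2.phaseCorrelate(a,c,cv2.createHanningWindow((32,85),cv2.CV_32F)))
E
```

```text
t 19.55 pos [0.5776 0.1973 0.1288] F [ 0.9 -7.4  0.6] M [-1.74 -0.22  0.01] open 0.0081 q [ 0.33  0.39 -0.18  1.   -0.    1.72]
turn first [0.0001 0.0022 0.0025]  shift before turn [19.8  1.1  0.1]  after turn [19.8  1.   0.1]
((0.07154893964821696, -0.003641007608706559), 0.915659049153328)
```

Request:
jog_arm(commands="0 0 0 0.7 0 0 0; 0 0 0 0.7 0 0 0; 0 0 0 0.6 0 0 0; 0 0 0 0 0 0 0; 0 0 0 0 0 0 0")

```text
clock: 20.1
position: [0.578, 0.1973, 0.1287]
tool_rot: [0.639, 0.769, -0.0, 0.001]
force: [-2.6, -9.4, 13.0]
opening: 0.0084
```

```bash
python3 to.py 0.575 0.217 0.1287 0.182;  python3 - <<'E'
from h import *; from workcell import bot
d=bot.get_image("wrist"); cv2.imwrite("pics/w9.png",d["image"][:,:,::-1])
a,c=[cv2.cvtColor(cv2.imread(f"pics/w{i}.png"),cv2.COLOR_BGR2GRAY).astype(np.float32)[230:315,239:271].copy() for i in (5,9)]
print(cv2.phaseCorrelate(a,c,cv2.createHanningWindow((32,85),cv2.CV_32F)))
E
```

```text
t 20.1 pos [0.578  0.1973 0.1287] F [-2.6 -9.4 13. ] M [-2.14  0.74  0.04] open 0.0084 q [ 0.33  0.39 -0.18  1.   -0.    1.72]
turn first [0.0018 0.0022 0.0024]  shift before turn [19.9  0.7 -0. ]  after turn [19.9  0.6  0. ]
((0.19710077999864595, 0.11166758606051985), 0.9118565761380726)
```

Request:
jog_arm(commands="0 0 0 0.7 0 0 0; 0 0.3 0 0 0 0 0; 0 0 0 0 0 0 0; 0 0 0 0 0 0 0; 0 0 0 0 0 0 0; 0 0 0 0 0 0 0")

```text
clock: 20.75
position: [0.5781, 0.1973, 0.1287]
tool_rot: [0.639, 0.769, -0.0, 0.002]
force: [-3.5, -9.8, 17.9]
opening: 0.0086
```

```bash
python3 to.py 0.575 0.217 0.1287 0.182;  python3 - <<'E'
from h import *; from workcell import bot
d=bot.get_image("wrist"); cv2.imwrite("pics/w10.png",d["image"][:,:,::-1])
a,c=[cv2.cvtColor(cv2.imread(f"pics/w{i}.png"),cv2.COLOR_BGR2GRAY).astype(np.float32)[230:315,239:271].copy() for i in (5,10)]
print(cv2.phaseCorrelate(a,c,cv2.createHanningWindow((32,85),cv2.CV_32F)))
d=bot.get_image("top"); pickle.dump(d,open("t10.pkl","wb")); crop(d,90,140,190,260,6,"pics/t10.png")
d=bot.get_image("scene"); cv2.imwrite("pics/s10f.png",d["image"][:,:,::-1]); crop(d,300,90,400,200,7,"pics/s10.png")
E
```

```text
t 20.75 pos [0.5781 0.1973 0.1287] F [-3.5 -9.8 17.9] M [-2.45  1.07  0.02] open 0.0086 q [ 0.33  0.39 -0.18  1.   -0.    1.72]
turn first [0.0022 0.0028 0.0023]  shift before turn [19.9  0.6 -0.1]  after turn [19.9  0.5 -0. ]
((0.1484557117866867, 0.07532180792131982), 0.9186670568254259)
```

View pics/t10.png

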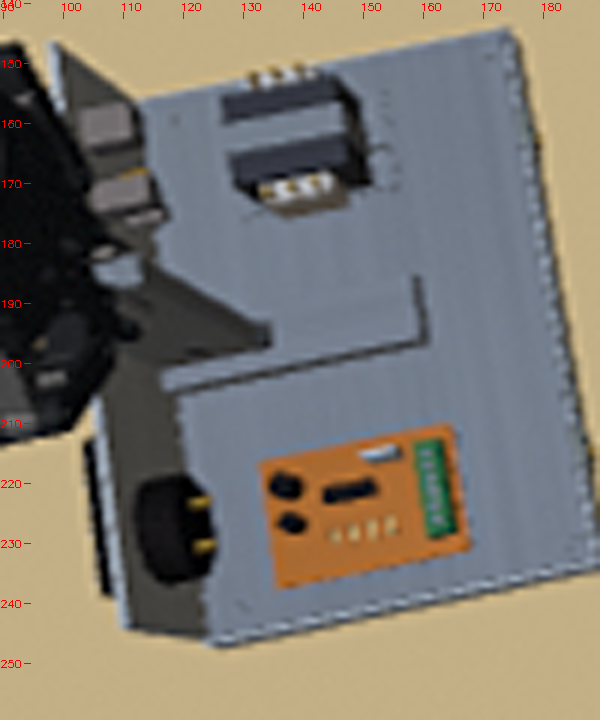

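View pics/s10.png

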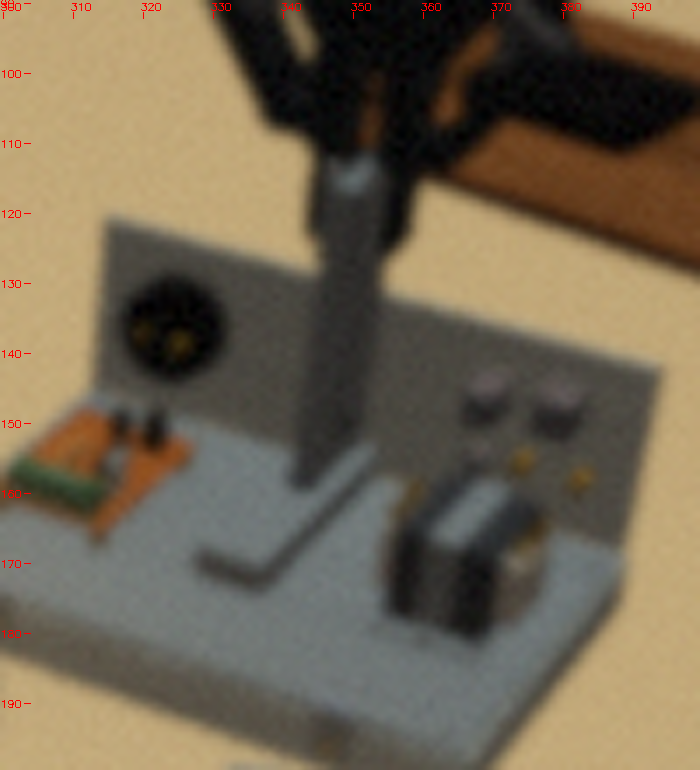

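View pics/w10.png

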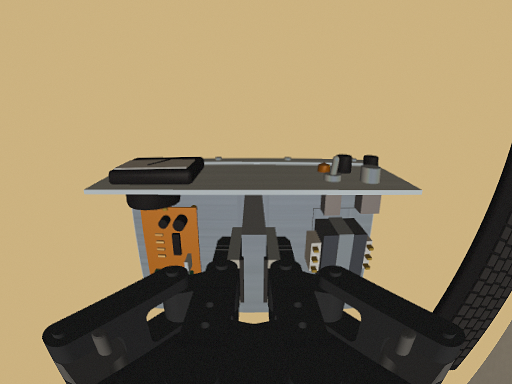

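```bash
python3 - <<'E'
from workcell import bot
o=bot.get_obs(); print(o["position"],o["force"],o["opening"])
print(bot.sign_off())
E
```

```text
[0.57813263 0.19729651 0.12871799] [-2.67459431 -9.63443475 16.34138594] 0.008116840701011504
the job is handed in; nothing more can be done
None
```

I pressed the floor plate down level, then stood the square in the corner at the middle of the panel. I handed the job in at about 21 s, with the arm still gripping the square and pushing it down and against the panel. No verdict was reported.

- **Plate:** it met a solid stop with the fingertip 32.9 mm above the bench (33 mm is level), and the gap at the pan rim closed in the picture.
- **Heel:** when pushed in, the square came to a firm stop. The estimates put the heel within about 2 mm of the corner line in depth and within about 2 mm of the panel's middle. The foot rests at the expected height.
- **Uprightness and line:** the tool is vertical to about 0.004 rad, and the square did not visibly turn in the grip. It lines up with the chassis to within the fit error of a few thousandths of a radian.
- **Forces:** the arm pushes down with about 16 N beyond the square's own weight, and about 9.6 N against the panel. The grip was set to 120 N.
- **Panel angle:** this is the least certain figure. The camera fit gave -0.009 ± 0.011 rad before the final press. The panel then seemed to move about another 0.01 rad outwards, which would put it near -0.02 against the limit of 0.026. The firm stop and the upright square suggest it is nearer zero.
- **Two chassis fits:** they disagreed by about 4 mm in depth. A combined fit agreed with where the contact was felt.
- **Other items:** I did not touch any of the other bench items or the orange look-alike, but I did not measure their final positions.

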